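# Home the sample carriage on its hidden datum groove

### The arm

A 6-joint arm with a two-finger parallel gripper is mounted at the origin on a cart in front of the work surface, level with it; the furniture and walls round the work are solid. World frame = base frame: x ahead of the robot, y to its left, z up, the work surface at z = 0. Lengths are in m, angles in rad, forces in N, time in s.
With the tool pointing down it reaches from about 0.375 to 0.975 m from the base axis. Payload 3.8 kg.
Tool frame: the origin (TCP) lies at the very end of the fingers, on their centre line; the grasp point (between the pads) lies 19 mm behind it; z points along the fingers, y is the line along which they close (so a half turn about z gives the same grasp; the last joint's range is limited). The gripper opens to 85 mm and grips with 20 to 120 N. Pads are 22 mm wide; open, the fingers measure 114 mm over their backs; the gripper's body (76 mm by 85 mm) begins 54 mm behind the grasp point. The pads swing forward as they close: fully open they stand 13 mm farther back than shut.
Start: joints at [1.115, 0.264, 1.604, -0, 1.274, -0.037], TCP at [0.274, 0.617, 0.231] pointing down, gripper open.
Joint ranges: [-2.63, 2.63], [-0.94, 2.18], [0.31, 2.57], [-1.31, 4.45], [0, 2.66], [-2.55, 2.55]. Speed limits (rad/s): [2.57, 2.57, 3.14, 3.14, 3.14, 3.14].

### API

Orientations are given as a rotation vector (axis times angle).
In Python, from workcell import monitor, viewer, job gives the robot as it stands. The module is installed in compiled form; this text tells all that it offers.
- The arm moves only by the tool step_arm, never from a script. Its argument "series" is one flat list of numbers, 4 for each row, row after row: the shift along the tool's x, y, z in m, then the turn about the tool's z in rad. A call has 1 to 8 rows; each row is the pose to reach, as a shift and turn from the pose commanded when the call began, along the tool's axes at that moment; what a row does not reach only later rows make up. A row lasts 1/8 s, in which the tool goes at most 62.5 mm and 10.7 degrees, less where a joint would pass 70% of its speed; a pose out of reach is approached as far as the arm can. A call with a gripper value outside its range is refused whole. "gripper" is the opening, from 0 (shut) to 1 (fully open), set as the call begins (left out, the last holds). The fingers move at their own pace and stop on an object; "newtons" is the grip in N (left out, the last holds). Time passes only in rows, so rows that repeat a pose let the fingers close. It gives the time, the measured TCP pose, the force, the opening and the grip force at its end, in the units of the state.
- monitor.read_state(): the state, without advancing time (a new reading comes with each control period).
- viewer.read_camera(name): name is "side" or "top"; returns a dict with "image" (400x640x3 uint8, red, green, blue), "intrinsics" (3x3 intrinsics, pixels), "T" (4x4, takes a point from camera to world coordinates). Camera axes: x right, y up, looking along -z (the intrinsics and any distortion apply to the point x, -y, -z); pixel columns grow to the right and rows downward; lengths in m; the calibration is good to about 2 mm. A picture is of the moment at which its call begins. There is no depth.
- job.finish_job(): hands the job in; it is judged then, once.
Trained networks look in a picture, given as the dict that the camera call returned (one of the last four; its "shot" number tells which), for a name from the list of things; names that differ only in an ending like _2 or _b are one class to them, and where a whole thing is asked for, a point or a joint stands for the part that bears it (a point fixed in the world has none). Each returns a list of dicts, best first, with "score" (0 to 1); they miss things now and then, are a little off and sometimes report something else, mostly with a low value. They report only what shows in the picture. A call takes as long as a camera call. They do not tell look-alikes from the thing itself.
- viewer.boxes_of(picture, label): "extent" ([centre column, centre row, width, height] in pixels, round what is visible of it).
- viewer.spot_point(picture, label): "point" ([column, row] in pixels: a listed point, or the origin of a listed thing).
The state is a dict: "time": time; "q": joint angles; "joint_vel": joint speeds; "joint_torque": joint torques, N m; "tool_pos": TCP position; "tcp_rot": TCP orientation; "wrist_force": force on the tool from outside, world axes, zero at the start; "torque": the same for the moment, N m; "width": opening from 0.0 (shut) to 1.0 (fully open); "grip_force": force on a finger pad.
Only numpy, scipy, OpenCV 4.12 (cv2) and the standard library are available. Lean on these libraries where they do the work, as an engineer would, in place of code of your own. Each camera call takes 0.05 s, during which the arm holds its last target. There are 200 camera calls.

### The job

Take hold of the datum finder standing on the pale metal rail and draw it along the slot towards the sample carriage, without forcing it, until its weighted tip drops into the groove hidden in the slot floor; stop there and let it go. Leave the carriage parked until the tip has dropped, then push it along the rail until its front face rests against the finder's shoe, with the finder still flat on the rail and its tip still down in the groove. Do not knock over or shove the beaker and the capped tube that stand behind the rail.

Things in the scene. Friction and masses are not known exactly. Their poses are not given: they have to be found in the camera images.
- rail: Fixed pale aluminium rail, 70 wide (x) x 320 long (y) x 40 mm high; four ears 6 mm high at its foot reach 55 mm from its middle line. Origin: centre of its underside, on the table; z up, y along the rail from the parked carriage towards the finder.
- slot (a point): Middle of the rail's top, 40 mm above its origin, axes as the rail's. A slot 12 mm wide runs along the middle line from y = -75 to +125 mm; its black floor lies 6 mm below the top. One groove, 13 mm along y and 10 mm deep, crosses that floor; its middle is anywhere from y = -30 to +40 mm. It is black on black and has to be felt.
- finder_grip (a point): Centre of the datum finder's black grip, 24 x 24 mm, 52 mm high (12 to 64 mm above the rail's top; this point 38 mm above it), sides parallel to the rail, a 3 mm steel cap on top. The finder is loose, 0.35 to 0.5 kg; it starts 86 to 104 mm from the rail's middle towards +y. Axes as the rail's.
- finder_tip (a joint): How far the finder's weighted tip (6 mm across the slot, 10 mm along it) is down: 0 riding on the slot floor, 0.008 m fully down in the groove (or lifted off the rail). It falls by its own weight; then the groove's wall resists further travel. The white button on its stem stands 10 mm above the grip's steel cap at 0 and 2 mm above it when down.
- finder_foot (a point): Centre of the underside of the finder's flat steel shoe, 56 x 56 x 12 mm, which stands on the rail's top (40 mm above the table); the grip's centre is 38 mm above this point. Axes as the rail's.
- finder_edge (a point): Middle of the shoe's side that faces the carriage: 28 mm from the finder's middle towards rail -y, 6 mm above the rail's top.
- carriage_back (a point): Middle of the back face (towards rail -y) of the sample carriage: a grey plastic saddle with four wells, 84 wide x 56 long, reaching 28 mm above the rail's top, screw heads 3 mm more. This point is 14 mm above the rail's top. It starts up to 20 mm in from the rail's -y end. Axes as the rail's.
- carriage_front (a point): Middle of the carriage's front face (facing the finder), 56 mm from the back face towards rail +y, 6 mm above the rail's top.
- carriage (a joint): Travel of the carriage along the rail towards +y, 0 at its parking end, at most 0.15 m. It slides against about 1.2 N of friction and stays where it is left.
- beaker: Loose empty translucent three-spouted beaker, 100 mm wide and 107 mm high, behind the rail to the right. Origin: centre of its underside.
- tube: Loose capped tube, 35 mm across and 117 mm high, standing behind the rail to the left. Origin: centre of its underside.
Not all that is in view belongs to the job. Leave any purple look-alike of the part that bears finder_grip alone.

How it is judged:
By the outcome, as a careful person would: the job done as asked, in the order asked, and still so for the second after the job is handed in, with the robot touching nothing.
It also fails if it takes over 56 s, if anything falls off the work surface, if the arm or the gripper's body presses on something with over 40 N, if the wrist force passes 120 N, or if a joint passes its speed limit or range.

## Working session

There is one attempt and no reset: what is moved stays moved. The work goes in short steps, Python scripts to look and compute and a tool call to move; the robot and the scene stay as the last step left them, time stands still between calls to the robot, and variables do not carry over. Pictures are saved under pics/ and viewed, at most 10 in all, crops included, and the job is handed in when it is done.

Besides the shell and the picture viewer there is one more tool, called after ">>>" by a JSON object that holds its "name" and its "arguments", one argument or row to a line. step_arm: Moves the arm, as the interface text tells. Its arguments: {"type":"object","properties":{"series":{"type":"array"},"gripper":{"type":"number"},"newtons":{"type":"number"}},"required":["series"]}

```bash
mkdir -p pics; cat > h.py <<'E'
import numpy as np, cv2
from workcell import monitor, viewer, job
from scipy.spatial.transform import Rotation as R
def ray(p,px):
    K=np.array(p["intrinsics"]);T=np.array(p["T"])
    d=np.linalg.inv(K)@np.array([px[0],px[1],1.]);d=T[:3,:3]@np.array([d[0],-d[1],-d[2]])
    return T[:3,3],d/np.linalg.norm(d)
def at_z(p,px,z):
    o,d=ray(p,px);return o+d*(z-o[2])/d[2]
def tri(rays):
    A=np.zeros((3,3));b=np.zeros(3)
    for o,d in rays:
        P=np.eye(3)-np.outer(d,d);A+=P;b+=P@o
    x=np.linalg.solve(A,b);return x,[float(np.linalg.norm((np.eye(3)-np.outer(d,d))@(x-o))) for o,d in rays]
def proj(p,X):
    K=np.array(p["intrinsics"]);T=np.array(p["T"]);c=T[:3,:3].T@(np.array(X)-T[:3,3]);u=K@np.array([c[0],-c[1],-c[2]]);return u[:2]/u[2]
def save(p,n,crop=None,s=1):
    im=np.array(p["image"])[:,:,::-1]
    if crop: im=im[crop[1]:crop[3],crop[0]:crop[2]]
    cv2.imwrite("pics/"+n,cv2.resize(im,None,fx=s,fy=s,interpolation=cv2.INTER_CUBIC))
E
python3 - <<'E'
from h import *
np.set_printoptions(precision=4,suppress=True)
P={c:viewer.read_camera(c) for c in("side","top")}
for c in P: save(P[c],c+"0.png"); print(c,{k:v for k,v in P[c].items() if k not in("image","intrinsics","T")},np.array(P[c]["T"]))
for l in["rail","slot","finder_grip","finder_foot","finder_edge","carriage_back","carriage_front","beaker","tube"]:
    for c in P:
        for r in viewer.spot_point(P[c],l)[:3]: 
            z={"rail":0,"slot":.04,"finder_grip":.078,"finder_foot":.04,"finder_edge":.046,"carriage_back":.054,"carriage_front":.046}.get(l,0)
            print(l,c,np.array(r["point"]),round(r["score"],2),at_z(P[c],r["point"],z))
print(monitor.read_state())
E
```

```text
side {'shot': 1} [[ 0.9518  0.1731 -0.2533  0.3446]
 [-0.3063  0.5813 -0.7538 -0.7981]
 [ 0.0168  0.7951  0.6063  0.751 ]
 [ 0.      0.      0.      1.    ]]
top {'shot': 2} [[ 0.0158  0.9986 -0.0504  0.5713]
 [-0.9999  0.0159  0.002   0.0122]
 [ 0.0028  0.0503  0.9987  1.1562]
 [ 0.      0.      0.      1.    ]]
rail side [290.4 232.1] 0.58 [0.5261 0.0284 0.    ]
rail top [314.5 255.8] 0.75 [0.5254 0.0278 0.    ]
slot side [288.6 222.8] 0.89 [0.5211 0.0232 0.04  ]
slot top [312.7 258.3] 0.6 [0.5212 0.0313 0.04  ]
finder_grip side [335.7 234.2] 0.88 [ 0.6151 -0.0982  0.078 ]
finder_grip side [285.3 194.8] 0.69 [0.5323 0.1022 0.078 ]
finder_grip side [315.7 173.8] 0.59 [0.6478 0.1823 0.078 ]
finder_grip top [274.2 254.8] 0.81 [0.5293 0.1153 0.078 ]
finder_foot side [339.7 241. ] 0.76 [ 0.6316 -0.0869  0.04  ]
finder_foot side [285.7 201.9] 0.57 [0.5358 0.1182 0.04  ]
finder_foot top [277.9 251.2] 0.72 [0.5361 0.1106 0.04  ]
finder_foot top [351.3 207.4] 0.67 [ 0.6385 -0.055   0.04  ]
finder_foot top [314.6 258.8] 0.26 [0.5202 0.0269 0.04  ]
finder_edge side [286.2 207.1] 0.92 [0.5298 
[... 566 characters left out ...]
0.046 ]
beaker side [401.8 291.7] 0.79 [ 0.7312 -0.2594  0.    ]
beaker top [437.6 168.7] 0.96 [ 0.7363 -0.2613  0.    ]
tube side [317.5 172.1] 0.68 [0.692  0.3044 0.    ]
tube top [205.4 181.8] 0.62 [0.6962 0.2893 0.    ]
{'time': 1.0, 'q': array([ 1.1151,  0.2639,  1.604 ,  0.    ,  1.2737, -0.0369]), 'joint_vel': array([ 0.0002, -0.0004, -0.0011,  0.0006,  0.0018,  0.0005]), 'joint_torque': array([ -0.0012, -51.5072, -36.7744,  -0.0003,   0.0008,  -0.    ]), 'tool_pos': array([0.2745, 0.6167, 0.2313]), 'tcp_rot': array([-0.653, -3.073, -0.   ]), 'wrist_force': array([ 0.0175, -0.3149, -0.8541]), 'torque': array([-0.0463,  0.0133,  0.0031]), 'grip_force': 0.0, 'width': 0.9967985006046755}
```

View pics/side0.png

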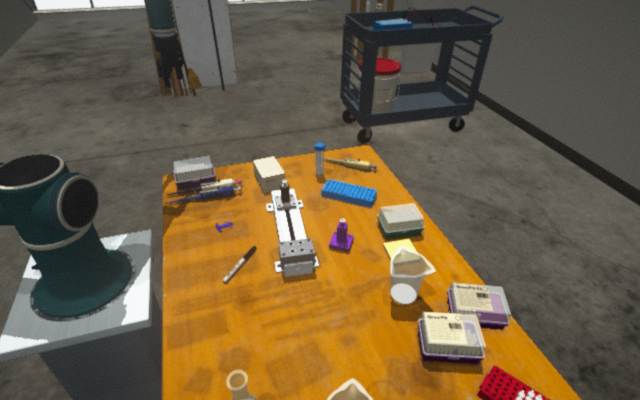

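View pics/top0.png

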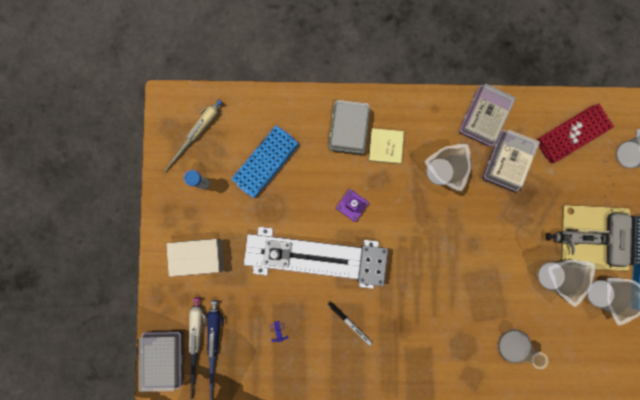

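The pictures show the finder (black grip with button) at about (277,253) in the top view, on the rail's left end. The carriage is at (374,263) on the right end. The purple look-alike at (352,206) is off the rail. Next I'll fit the rail axes precisely.

```bash
cat > m.py <<'E'
from h import *
np.set_printoptions(precision=4,suppress=True)
P={c:viewer.read_camera(c) for c in("side","top")}
p=P["top"];save(p,"t1.png",(230,220,400,300),4.5)
im=np.array(p["image"]).astype(int);hsv=cv2.cvtColor(p["image"],cv2.COLOR_RGB2HSV)
m=((hsv[...,1]<45)&(hsv[...,2]>150)).astype(np.uint8);m[:225]=0;m[300:]=0;m[:,:236]=0;m[:,400:]=0
# slot: dark pixels in the rail middle
g=im.sum(2)/3
pts=[]
for c in range(296,345,3):
    col=g[245:275,c]; w=np.clip(col.max()-col,0,None); rows=np.arange(245,275)
    k=np.argmin(col[4:22])+4; s=slice(max(0,k-3),k+4); w=np.clip(np.median(col[k-6:k+7])-col[s],0,None); pts.append((c,(w*rows[s]).sum()/w.sum()))
pts=np.array(pts);W=np.array([at_z(p,q,.04)[:2] for q in pts])
vx,vy,x0,y0=cv2.fitLine(W.astype(np.float32),cv2.DIST_HUBER,0,.001,.001).ravel()
if vy<0:vx,vy=-vx,-vy
print("slot line dir",vx,vy,"pt",x0,y0,"yaw",np.degrees(np.arctan2(-vx,vy)),pts[:,1])
u=np.array([vx,vy]);n=np.array([vy,-vx])
c,k=cv2.connectedComponents(m)
for l in["rail","slot","finder_grip","finder_foot","finder_edge","carriage_back","carriage_front"]:
    z={"rail":0,"slot":.04,"finder_grip":.078,"finder_foot":.04,"finder_edge":.046,"carriage_back":.054,"carriage_front":.046}[l]
    for cc in P:
        for r in viewer.spot_point(P[cc],l)[:3]:
            X=at_z(P[cc],r["point"],z)[:2]; d=X-[x0,y0]
            if abs(d@n)<.05: print(l,cc,np.round(r["score"],2),X,"along",d@u,"across",d@n)
E
python3 m.py
```

```text
slot line dir 0.106328525 0.99433106 pt 0.5215332 0.014694665 yaw -6.1037135 [255.4427 255.697  255.9142 256.5653 256.7179 257.1537 257.6291 257.76
 258.337  258.6961 258.8903 259.5114 259.7127 260.1126 260.6031 260.7713
 261.3447]
rail side 0.69 [0.5108 0.0273] along 0.011352518719048469 across -0.012049176315927461
rail top 0.57 [0.5265 0.0295] along 0.01524063947446759 across 0.0033862479768490134
slot side 0.63 [0.5292 0.0271] along 0.01310371498784704 across 0.006289604165035855
slot top 0.74 [0.5263 0.0273] along 0.013007287126063758 across 0.0033840969502558988
finder_grip side 0.82 [0.5323 0.0982] along 0.08421178850736483 across 0.0017744341193533769
finder_grip top 0.79 [0.5387 0.1172] along 0.1037510128419385 across 0.006125563826251529
finder_foot side 0.85 [0.539  0.1127] along 0.09934052960297524 across 0.006927263733529653
finder_foot top 0.91 [0.5356 0.1095] along 0.09577151439063403 across 0.003950875000961725
finder_foot top 0.31 [0.5245 0.0259] along 0.01143133004818339 across 0.001751878235644681
finder_edge side 0.93 [0.5295 0.0741] along 0.05987292373662574 across 0.0015975600248282274
finder_edge top 0.94 [0.5293 0.0826] along 0.06836579338931009 across 0.00046066718444696296
carriage_back side 0.64 [ 0.5121 -0.1331] along -0.1479648074752869 across 0.006299009241238587
carriage_back top 0.83 [ 0.4995 -0.1272] along -0.14342756700053155 across -0.0067860273916351445
carriage_front side 0.68 [ 0.5071 -0.0717] along -0.08741318402576892 across -0.005158995627325504
carriage_front side 0.44 [0.5342 0.1105] along 0.09662245980317018 across 0.002378078638522996
carriage_front top 0.93 [ 0.5148 -0.0715] along -0.08646771696473143 across 0.002453010639506161
```

View pics/t1.png

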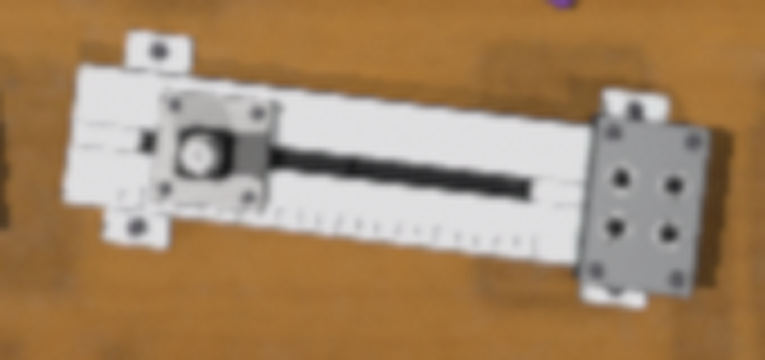

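```bash
cat > a.py <<'E'
from h import *
np.set_printoptions(precision=4,suppress=True)
p=viewer.read_camera("top")
o=np.array([.52153,.01469]);u=np.array([.10633,.99433]);n=np.array([u[1],-u[0]])
for nm,q,z in[("slot-75",(533,188),.04),("slot+125",(140,140),.04),("railend+160",(72,135),.04),("shoe c",(211.75,150.75),.052),("button",(201,154),.117),
  ("carr front top",(588,190),.068),("carr back top",(700,212),.068),("carr screws c",(653,205.5),.071)]:
    X=at_z(p,(230+(q[0]-2)/4.5,220+(q[1]-2)/4.5),z)[:2]-o; print(nm,X+o,X@u,X@n)
s=monitor.read_state();M=R.from_rotvec(s["tcp_rot"]).as_matrix();print(M,s["tool_pos"])
E
python3 a.py
```

```text
slot-75 [ 0.5156 -0.049 ] -0.06398534789442739 0.0009018764676298746
slot+125 [0.5367 0.1498] 0.13599097604856947 0.0006889484457750797
railend+160 [0.5387 0.1842] 0.17040066941145784 -0.0009995224481620078
shoe c [0.5323 0.1124] 0.0982983599538151 0.0002726375997142868
button [0.5329 0.1115] 0.09749805411876933 0.0010554762253375208
carr front top [ 0.5165 -0.0746] -0.08930311706956058 0.0044520787357832745
carr back top [ 0.5065 -0.1298] -0.14528920291410063 0.0004609127077260722
carr screws c [ 0.5095 -0.1063] -0.12161236710498076 0.000940470758256203
[[-0.9136  0.4067 -0.    ]
 [ 0.4067  0.9136 -0.    ]
 [-0.     -0.     -1.    ]] [0.2745 0.6166 0.2313]
```

>>> {"name": "step_arm", "arguments": {
  "series": [-0.441,-0.356,0.05,1.258,-0.441,-0.356,0.05,1.258,-0.441,-0.356,0.05,1.258,-0.441,-0.356,0.05,1.258,-0.441,-0.356,0.05,1.258,-0.441,-0.356,0.05,1.258,-0.441,-0.356,0.05,1.258,-0.441,-0.356,0.05,1.258],
  "gripper": 1.0,
  "newtons": 20
}}

```text
time: 2.85
tool_pos: [0.5022, 0.1714, 0.1876]
tcp_rot: [2.337, 2.099, 0.002]
wrist_force: [1.0, 1.1, 0.2]
width: 0.995
grip_force: 0.0
```

>>> {"name": "step_arm", "arguments": {
  "series": [0,0,0,0,0,0,0,0]
}}

```text
time: 3.1
tool_pos: [0.5013, 0.1732, 0.1874]
tcp_rot: [-2.337, -2.099, -0.0]
wrist_force: [0.6, -0.4, -1.2]
width: 0.995
grip_force: 0.0
```

```bash
cat > d.py <<'E'
from h import *
import sys
np.set_printoptions(precision=4,suppress=True)
a=[float(x) for x in sys.argv[1:]]  # s(along rail), across, z
O=np.array([.5233,.0254]);u=np.array([.10633,.99433]);n=np.array([u[1],-u[0]])
s=monitor.read_state();M=R.from_rotvec(s["tcp_rot"]).as_matrix();t=s["tool_pos"]
g=O+a[0]*u+a[1]*n;d=np.array([*g,a[2]])-t
y=M[:2,1]; e=np.arctan2(y[0]*n[1]-y[1]*n[0],y@n); e=(e+np.pi/2)%np.pi-np.pi/2
print("s,across",(t[:2]-O)@u,(t[:2]-O)@n,"tool shift",M.T@d,"turn",-e,"q",s["q"],"F",s["wrist_force"],"t",s["time"])
E
python3 d.py 0.0870 0 0.18
```

```text
s,across 0.1446673659517317 -0.03762897371197762 tool shift [-0.0576  0.0377  0.0073] turn -0.0007841910594890145 q [0.2854 0.023  1.9608 0.0007 1.1579 0.3924] F [ 0.567  -0.3852 -1.1952] t 3.1
```

>>> {"name": "step_arm", "arguments": {
  "series": [-0.0577,0.0377,0.0,0,-0.0577,0.0377,0.0,0,-0.0577,0.0377,0.0,0,-0.0577,0.0377,0.0,0]
}}

```text
time: 3.6
tool_pos: [0.532, 0.1135, 0.1873]
tcp_rot: [-2.334, -2.102, -0.0]
wrist_force: [0.1, -0.7, -0.2]
width: 0.997
grip_force: 0.0
```

```bash
python3 d.py 0.087 0 0.062; python3 - <<'E'
from h import *
P={c:viewer.read_camera(c) for c in("side","top")}
a=np.array(P["side"]["image"])[120:300,220:380,::-1];b=np.array(P["top"]["image"])[190:310,210:400,::-1]
a=cv2.resize(a,(533,600));cv2.imwrite("pics/s2.png",a)
E
```

```text
s,across 0.0885319761037997 -0.00070589239621118 tool shift [-0.0016  0.0008  0.1253] turn 0.0024416078183213674 q [0.164  0.0495 1.9336 0.0006 1.1588 0.2679] F [ 0.0893 -0.6722 -0.2298] t 3.6
```

View pics/s2.png

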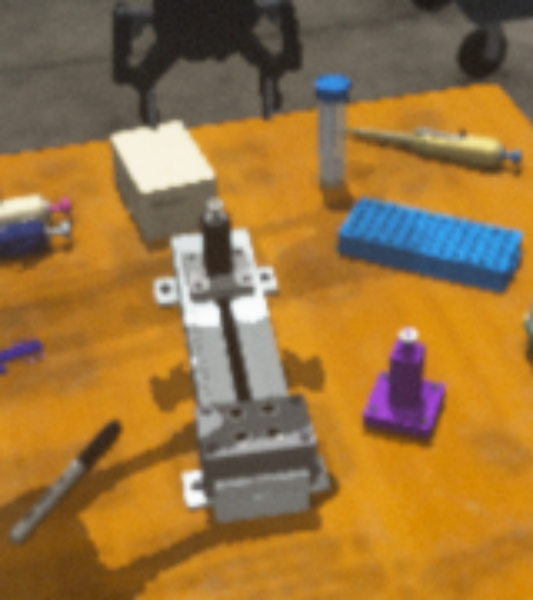

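The open fingers, at crop (150,105) and (268,105), straddle the grip at (215,245). Descending.

>>> {"name": "step_arm", "arguments": {
  "series": [-0.0015,0.001,0.04,0,-0.0015,0.001,0.08,0,-0.0015,0.001,0.11,0,-0.0015,0.001,0.124,0,-0.0015,0.001,0.124,0,-0.0015,0.001,0.124,0]
}}

```text
time: 4.45
tool_pos: [0.5348, 0.1107, 0.0648]
tcp_rot: [2.335, 2.1, 0.003]
wrist_force: [-0.1, -0.2, 0.3]
width: 1.004
grip_force: 0.0
```

>>> {"name": "step_arm", "arguments": {
  "series": [0,0,0,0,0,0,0,0,0,0,0,0,0,0,0,0,0,0,0,0,0,0,0,0],
  "gripper": 0.0,
  "newtons": 20
}}

```text
time: 5.2
tool_pos: [0.5333, 0.1103, 0.0637]
tcp_rot: [-2.336, -2.1, 0.001]
wrist_force: [-2.6, 0.9, 4.8]
width: 0.275
grip_force: 23.9
```

```bash
python3 d.py 0.045 0 0.062
```

```text
s,across 0.085520217611111 0.0008887255155511069 tool shift [-0.0405 -0.0009  0.0017] turn 0.0004948109819049584 q [0.1582 0.1851 2.0355 0.0002 0.9215 0.2641] F [-2.5799  0.8745  4.781 ] t 5.2
```

>>> {"name": "step_arm", "arguments": {
  "series": [-0.004,0,0,0,-0.01,0,0,0,-0.016,0,0,0,-0.022,0,0,0,-0.028,0,0,0,-0.033,0,0,0,-0.036,0,0,0,-0.036,0,0,0]
}}

```text
time: 6.2
tool_pos: [0.5302, 0.0739, 0.0637]
tcp_rot: [2.335, 2.1, 0.0]
wrist_force: [0.9, 2.1, 5.2]
width: 0.276
grip_force: 23.8
```

>>> {"name": "step_arm", "arguments": {
  "series": [-0.001,0,0,0,-0.002,0,0,0,-0.003,0,0,0,-0.004,0,0,0]
}}

```text
time: 6.7
tool_pos: [0.5299, 0.0708, 0.0637]
tcp_rot: [2.336, 2.1, 0.002]
wrist_force: [3.2, 6.7, 9.2]
width: 0.279
grip_force: 24.7
```

```bash
cat > f.py <<'E'
from h import *
O=np.array([.5233,.0254]);u=np.array([.10633,.99433]);n=np.array([u[1],-u[0]])
s=monitor.read_state();t=s["tool_pos"][:2]-O;F=s["wrist_force"]
print("s %.4f across %.4f z %.4f Fs %.1f Fx %.1f Fz %.1f t %.2f"%(t@u,t@n,s["tool_pos"][2],F[:2]@u,F[:2]@n,F[2],s["time"]),s["torque"])
E
python3 f.py
```

```text
s 0.0458 across 0.0017 z 0.0637 Fs 7.0 Fx 2.4 Fz 9.2 t 6.70 [ 1.18852139 -0.44214195 -0.07847673]
```

```bash
python3 - <<'E'
from h import *
p=viewer.read_camera("side");O=np.array([.5233,.0254,.11]);q=proj(p,O+.046*np.array([.106,.994,0]));print(q)
x,y=map(int,q);save(p,"s3.png",(x-30,y-25,x+30,y+25),10)
E
python3 f.py
```

```text
[285.99554903 192.09645785]
s 0.0456 across 0.0017 z 0.0637 Fs 4.9 Fx 2.4 Fz 5.4 t 6.75 [ 0.80248024 -0.33902683 -0.03115647]
```

View pics/s3.png

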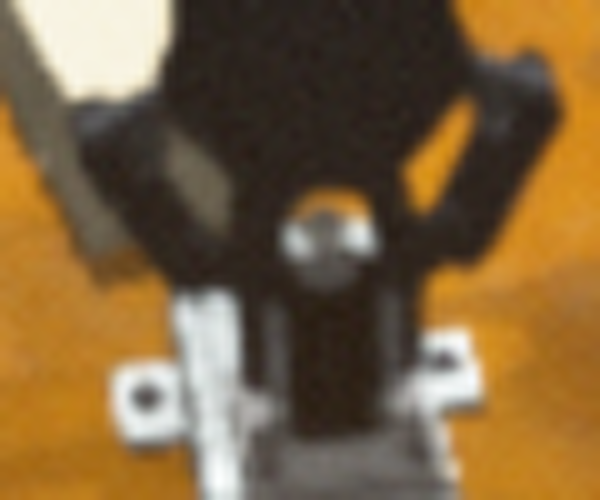

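The button's height above the cap at crop (325,235) can't be read clearly, so I'll creep on a little and feel for it.

>>> {"name": "step_arm", "arguments": {
  "series": [-0.0005,0,0,0,-0.001,0,0,0,-0.0015,0,0,0,-0.002,0,0,0]
}}

```text
time: 7.25
tool_pos: [0.5295, 0.0688, 0.0637]
tcp_rot: [2.336, 2.101, 0.001]
wrist_force: [1.6, 4.6, 2.8]
width: 0.278
grip_force: 23.5
```

```bash
python3 f.py
```

```text
s 0.0438 across 0.0016 z 0.0637 Fs 4.8 Fx 1.1 Fz 2.8 t 7.25 [ 0.55594763 -0.08269507 -0.00557966]
```

>>> {"name": "step_arm", "arguments": {
  "series": [-0.0008,0,0,0,-0.0016,0,0,0,-0.0024,0,0,0,-0.0032,0,0,0,-0.004,0,0,0]
}}

```text
time: 7.88
tool_pos: [0.5291, 0.0649, 0.0637]
tcp_rot: [2.336, 2.101, 0.001]
wrist_force: [1.7, 4.7, 1.9]
width: 0.276
grip_force: 23.3
```

>>> {"name": "step_arm", "arguments": {
  "series": [-0.0008,0,0,0,-0.0016,0,0,0,-0.0024,0,0,0,-0.0032,0,0,0,-0.004,0,0,0]
}}

```text
time: 8.5
tool_pos: [0.5286, 0.0609, 0.0637]
tcp_rot: [2.336, 2.101, 0.001]
wrist_force: [1.0, 6.3, 5.4]
width: 0.275
grip_force: 24.0
```

>>> {"name": "step_arm", "arguments": {
  "series": [-0.0008,0,0,0,-0.0016,0,0,0,-0.0024,0,0,0,-0.0032,0,0,0,-0.004,0,0,0]
}}

```text
time: 9.12
tool_pos: [0.5281, 0.0569, 0.0637]
tcp_rot: [2.336, 2.101, 0.001]
wrist_force: [2.3, 7.0, 11.0]
width: 0.276
grip_force: 24.9
```

>>> {"name": "step_arm", "arguments": {
  "series": [-0.0008,0,0,0,-0.0016,0,0,0,-0.0024,0,0,0,-0.0032,0,0,0,-0.004,0,0,0]
}}

```text
time: 9.75
tool_pos: [0.5277, 0.053, 0.0637]
tcp_rot: [2.336, 2.101, 0.001]
wrist_force: [1.5, 4.6, 1.2]
width: 0.272
grip_force: 23.2
```

```bash
cat > w.py <<'E'
from h import *
O=np.array([.5233,.0254]);u=np.array([.10633,.99433]);n=np.array([u[1],-u[0]])
for c in("side",):
  p=viewer.read_camera(c)
  for l,z in(("finder_edge",.046),("finder_grip",.078),("finder_foot",.04)):
    for r in viewer.spot_point(p,l)[:3]:
        X=at_z(p,r["point"],z)[:2]-O
        if abs(X@n)<.03: print(c,l,"%.2f s %.4f x %.4f"%(r["score"],X@u,X@n))
E
python3 w.py; python3 f.py
```

```text
side finder_edge 0.66 s 0.0025 x -0.0088
side finder_grip 0.79 s 0.0318 x 0.0027
side finder_foot 0.94 s 0.0277 x 0.0081
s 0.0278 across 0.0014 z 0.0637 Fs 4.7 Fx 1.3 Fz 5.2 t 9.95 [ 0.75404783 -0.17563977  0.0081769 ]
```

>>> {"name": "step_arm", "arguments": {
  "series": [-0.0008,0,0,0,-0.0016,0,0,0,-0.0024,0,0,0,-0.0032,0,0,0,-0.004,0,0,0]
}}

```text
time: 10.58
tool_pos: [0.5273, 0.049, 0.0637]
tcp_rot: [2.336, 2.101, 0.001]
wrist_force: [1.2, 4.3, -0.3]
width: 0.278
grip_force: 23.3
```

The finder is following the gripper. Continuing.

>>> {"name": "step_arm", "arguments": {
  "series": [-0.0008,0,0,0,-0.0016,0,0,0,-0.0024,0,0,0,-0.0032,0,0,0,-0.004,0,0,0]
}}

```text
time: 11.2
tool_pos: [0.5268, 0.045, 0.0637]
tcp_rot: [-2.336, -2.101, -0.001]
wrist_force: [2.7, 6.9, 10.0]
width: 0.28
grip_force: 24.9
```

>>> {"name": "step_arm", "arguments": {
  "series": [-0.0008,0,0,0,-0.0016,0,0,0,-0.0024,0,0,0,-0.0032,0,0,0,-0.004,0,0,0]
}}

```text
time: 11.82
tool_pos: [0.5264, 0.0411, 0.0637]
tcp_rot: [-2.336, -2.101, -0.001]
wrist_force: [0.3, 6.3, 4.5]
width: 0.278
grip_force: 23.8
```

>>> {"name": "step_arm", "arguments": {
  "series": [-0.0008,0,0,0,-0.0016,0,0,0,-0.0024,0,0,0,-0.0032,0,0,0,-0.004,0,0,0]
}}

```text
time: 12.45
tool_pos: [0.5259, 0.037, 0.0637]
tcp_rot: [-2.336, -2.101, -0.001]
wrist_force: [2.8, 2.1, 2.3]
width: 0.28
grip_force: 23.6
```

>>> {"name": "step_arm", "arguments": {
  "series": [-0.0007,0,0,0,-0.0014,0,0,0,-0.0021,0,0,0,-0.0028,0,0,0]
}}

```text
time: 12.95
tool_pos: [0.5257, 0.0343, 0.0637]
tcp_rot: [-2.336, -2.101, -0.001]
wrist_force: [0.5, 5.0, 4.9]
width: 0.28
grip_force: 24.0
```

>>> {"name": "step_arm", "arguments": {
  "series": [-0.0007,0,0,0,-0.0014,0,0,0,-0.0021,0,0,0,-0.0028,0,0,0]
}}

```text
time: 13.45
tool_pos: [0.5256, 0.0332, 0.0639]
tcp_rot: [-2.335, -2.098, -0.005]
wrist_force: [1.3, 11.7, 6.6]
width: 0.279
grip_force: 24.1
```

Resistance has risen: 11.7 N, and the arm stopped short. The tip is probably in the groove, so I'll relax the command and look.

>>> {"name": "step_arm", "arguments": {
  "series": [0.001,0,0,0,0.002,0,0,0,0.002,0,0,0]
}}

```text
time: 13.82
tool_pos: [0.5256, 0.0334, 0.0638]
tcp_rot: [2.336, 2.101, 0.001]
wrist_force: [0.8, 4.9, 6.2]
width: 0.276
grip_force: 24.1
```

```bash
python3 f.py; python3 - <<'E'
from h import *
p=viewer.read_camera("side");u=np.array([.106,.994,0]);O=np.array([.5233,.0254,0])+.009*u
q=proj(p,O+[0,0,.11]);x,y=map(int,q);save(p,"s4.png",(x-30,y-25,x+30,y+25),10)
f=lambda X:(proj(p,X)-[x-30,y-25])*10
for h in(.104,.107,.109,.117):print(h,f(O+[0,0,h]))
E
```

```text
s 0.0082 across 0.0014 z 0.0638 Fs 4.9 Fx 0.2 Fz 6.2 t 13.82 [ 0.73770363 -0.09907661  0.00436613]
0.104 [308.84664907 268.40881754]
0.107 [308.4308155  259.51778004]
0.109 [308.15280197 253.57350593]
0.117 [307.03437147 229.66007464]
```

View pics/s4.png

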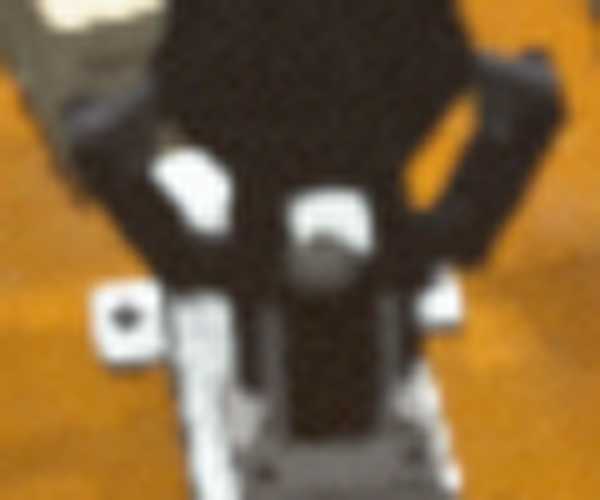

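Compared with the earlier crop, the button top has sunk from y≈225 to y≈260, about 8 mm, while the shoe edge stayed at y≈440. The tip is down, so I'll release and lift.

>>> {"name": "step_arm", "arguments": {
  "series": [0.0003,0,0,0,0.0005,0,0,0,0.0005,0,0,0,0.0005,0,0,0,0.0005,0,0,0],
  "gripper": 1.0
}}

```text
time: 14.5
tool_pos: [0.5253, 0.0335, 0.0632]
tcp_rot: [-2.336, -2.101, 0.0]
wrist_force: [0.7, -0.2, 0.3]
width: 0.997
grip_force: 0.0
```

>>> {"name": "step_arm", "arguments": {
  "series": [0,0,-0.02,0,0,0,-0.05,0,0,0,-0.09,0,0,0,-0.12,0,0,0,-0.12,0,0,0,-0.12,0]
}}

```text
time: 15.25
tool_pos: [0.5248, 0.0336, 0.1825]
tcp_rot: [-2.335, -2.1, 0.001]
wrist_force: [0.1, -0.0, -0.7]
width: 0.999
grip_force: 0.0
```

```bash
python3 d.py -0.205 0 0.185; python3 w.py;  python3 - <<'E'
from h import *
p=viewer.read_camera("side");u=np.array([.106,.994,0]);O=np.array([.5233,.0254,0])+.009*u
x,y=map(int,proj(p,O+[0,0,.11]));save(p,"s5.png",(x-40,y-30,x+40,y+30),10)
E
```

```text
s,across 0.008311920195423195 0.0006016852600850691 tool shift [-0.2133 -0.0007 -0.0025] turn 0.0005703246716040056 q [ 0.0166  0.0192  1.9742 -0.      1.1493  0.1226] F [ 0.1012 -0.0356 -0.7267] t 15.25
side finder_edge 0.83 s -0.0163 x -0.0025
side finder_grip 0.60 s 0.0072 x 0.0005
side finder_foot 0.67 s 0.0158 x 0.0087
```

View pics/s5.png

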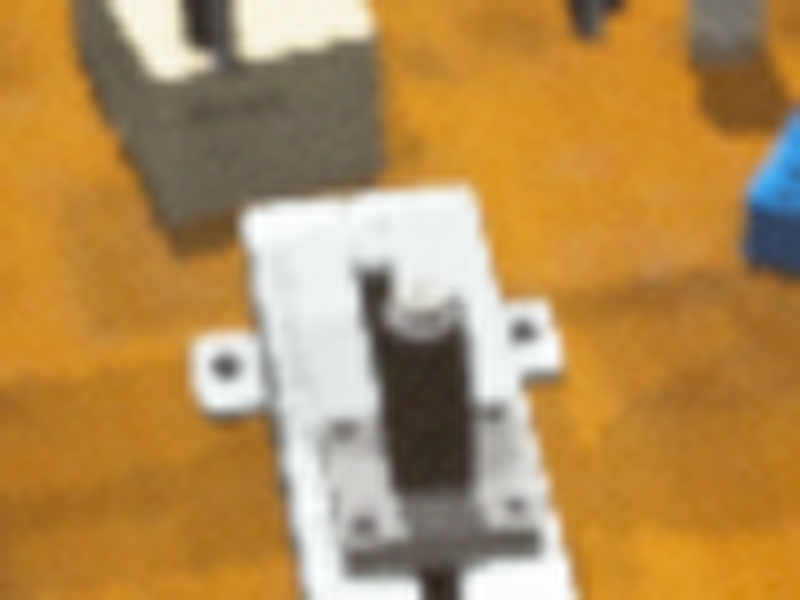

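The finder stands flat with its button (425,290) almost on the cap, so the tip is down. Next I'll go behind the carriage with the fingers shut.

>>> {"name": "step_arm", "arguments": {
  "series": [-0.213,0,0,0,-0.213,0,0,0,-0.213,0,0,0,-0.213,0,0,0,-0.213,0,0,0,-0.213,0,0,0,-0.213,0,0,0,-0.213,0,0,0],
  "gripper": 0.0
}}

```text
time: 16.5
tool_pos: [0.503, -0.1771, 0.1833]
tcp_rot: [-2.334, -2.102, -0.0]
wrist_force: [-0.2, 0.4, -0.5]
width: 0.006
grip_force: 0.0
```

```bash
python3 d.py -0.205 0 0.052; python3 - <<'E'
from h import *
O=np.array([.5233,.0254]);u=np.array([.10633,.99433]);n=np.array([u[1],-u[0]])
p=viewer.read_camera("top");save(p,"t6.png",(230,220,430,320),4)
for l,z in(("finder_edge",.046),("carriage_back",.054),("carriage_front",.046)):
    for r in viewer.spot_point(p,l)[:3]:
        X=at_z(p,r["point"],z)[:2]-O;print(l,r["score"],X@u,X@n)
E
```

```text
s,across -0.20350405037817318 0.0013677223023918625 tool shift [-0.0015 -0.0014  0.1313] turn 0.0022059502193445546 q [-0.3853  0.0323  1.9593  0.0001  1.1502 -0.281 ] F [-0.2394  0.359  -0.4593] t 16.5
finder_edge 0.88 -0.09118128415596789 0.12033547534996976
finder_edge 0.81 -0.01595879868734385 0.00046827294319495475
carriage_back 0.87 -0.15613434959033134 -0.006049968391251357
carriage_front 0.91 -0.1013497507532049 0.004146289602921538
```

View pics/t6.png

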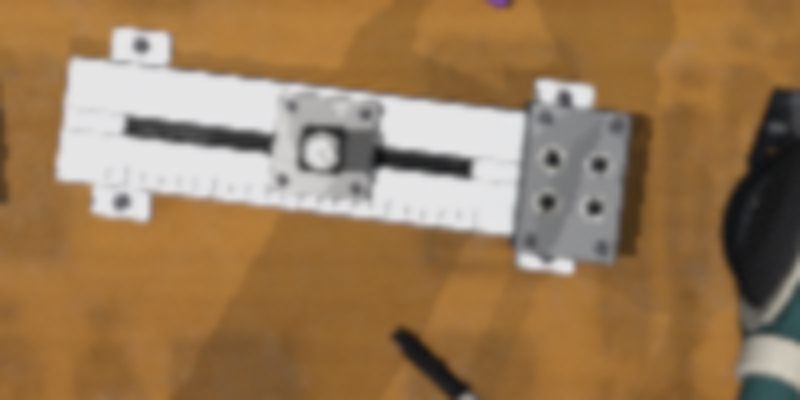

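>>> {"name": "step_arm", "arguments": {
  "series": [0,-0.0014,0.04,0,0,-0.0014,0.08,0,0,-0.0014,0.11,0,0,-0.0014,0.129,0,0,-0.0014,0.129,0,0,-0.0014,0.129,0]
}}

```text
time: 17.45
tool_pos: [0.5022, -0.1783, 0.0552]
tcp_rot: [2.335, 2.1, 0.001]
wrist_force: [0.2, -0.3, 0.9]
width: -0.001
grip_force: 0.0
```

>>> {"name": "step_arm", "arguments": {
  "series": [0.006,0,0,0,0.012,0,0,0,0.018,0,0,0,0.024,0,0,0,0.028,0,0,0,0.032,0,0,0,0.036,0,0,0,0.04,0,0,0]
}}

```text
time: 18.45
tool_pos: [0.5057, -0.1383, 0.0543]
tcp_rot: [2.336, 2.101, -0.001]
wrist_force: [-0.2, -1.7, 0.4]
width: -0.002
grip_force: 0.7
```

>>> {"name": "step_arm", "arguments": {
  "series": [0.004,0,0,0,0.008,0,0,0,0.012,0,0,0,0.016,0,0,0,0.02,0,0,0,0.024,0,0,0,0.028,0,0,0,0.03,0,0,0]
}}

```text
time: 19.45
tool_pos: [0.5089, -0.1081, 0.0543]
tcp_rot: [-2.336, -2.101, -0.0]
wrist_force: [-0.6, -1.3, -1.5]
width: 0.001
grip_force: 0.6
```

```bash
python3 f.py; cat > g.py <<'E'
from h import *
import sys
O=np.array([.5233,.0254]);u=np.array([.10633,.99433]);n=np.array([u[1],-u[0]])
p=viewer.read_camera("top");save(p,sys.argv[1],(270,220,400,310),6)
for l,z in(("finder_edge",.046),("carriage_front",.046)):
    for r in viewer.spot_point(p,l)[:3]:
        X=at_z(p,r["point"],z)[:2]-O
        if abs(X@n)<.04: print(l,r["score"],X@u,X@n)
E
python3 g.py t7.png
```

```text
s -0.1343 across -0.0001 z 0.0543 Fs -1.3 Fx -0.4 Fz -1.5 t 19.45 [-0.28061618 -0.07720869 -0.00121329]
finder_edge 0.64 -0.019159126436484743 0.0022228546815889283
carriage_front 0.56 -0.06777832079027267 0.005015637653706754
```

>>> {"name": "step_arm", "arguments": {
  "series": [0.005,0,0,0,0.01,0,0,0,0.015,0,0,0,0.02,0,0,0,0.025,0,0,0,0.03,0,0,0,0.034,0,0,0,0.036,0,0,0]
}}

```text
time: 20.6
tool_pos: [0.5128, -0.0723, 0.0544]
tcp_rot: [2.336, 2.101, 0.0]
wrist_force: [-0.8, -0.7, 1.1]
width: -0.004
grip_force: 0.6
```

```bash
python3 f.py; python3 g.py t8.png
```

```text
s -0.0983 across -0.0001 z 0.0544 Fs -0.7 Fx -0.7 Fz 1.1 t 20.60 [-0.14577384  0.05251551 -0.01332034]
finder_edge 0.68 -0.016608807725788044 0.0025905662557413876
carriage_front 0.64 -0.029856935619028583 -0.001455461788141335
```

View pics/t8.png

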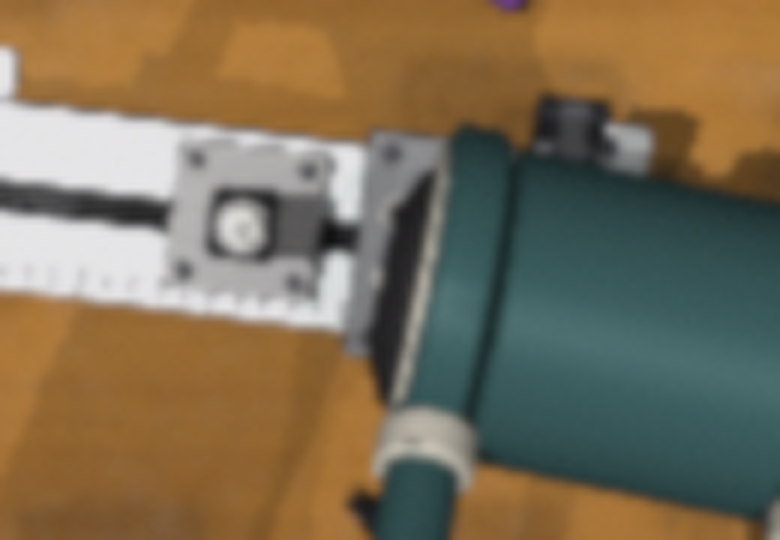

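A gap remains between shoe edge x≈325 and carriage front x≈358 in the crop, about 12 mm. I'll close it slowly.

>>> {"name": "step_arm", "arguments": {
  "series": [0.001,0,0,0,0.002,0,0,0,0.003,0,0,0,0.004,0,0,0,0.005,0,0,0,0.006,0,0,0,0.007,0,0,0,0.008,0,0,0]
}}

```text
time: 21.75
tool_pos: [0.5134, -0.0646, 0.0543]
tcp_rot: [-2.336, -2.101, 0.0]
wrist_force: [-0.3, -1.2, -1.4]
width: 0.001
grip_force: 0.6
```

>>> {"name": "step_arm", "arguments": {
  "series": [0.0003,0,0,0,0.0006,0,0,0,0.0009,0,0,0,0.0012,0,0,0,0.0015,0,0,0]
}}

```text
time: 22.38
tool_pos: [0.5136, -0.0632, 0.0543]
tcp_rot: [-2.336, -2.101, 0.0]
wrist_force: [-0.9, -0.6, -1.9]
width: 0.003
grip_force: 0.6
```

>>> {"name": "step_arm", "arguments": {
  "series": [0.0003,0,0,0,0.0006,0,0,0,0.0009,0,0,0,0.0012,0,0,0,0.0015,0,0,0]
}}

```text
time: 23.0
tool_pos: [0.5138, -0.0617, 0.0543]
tcp_rot: [-2.336, -2.101, 0.0]
wrist_force: [-1.6, -0.4, -0.4]
width: -0.002
grip_force: 0.6
```

>>> {"name": "step_arm", "arguments": {
  "series": [0.0003,0,0,0,0.0006,0,0,0,0.0009,0,0,0,0.0012,0,0,0]
}}

```text
time: 23.5
tool_pos: [0.514, -0.0605, 0.0544]
tcp_rot: [2.336, 2.101, 0.0]
wrist_force: [-0.6, -2.1, -0.0]
width: 0.0
grip_force: 0.6
```

>>> {"name": "step_arm", "arguments": {
  "series": [0.0003,0,0,0,0.0006,0,0,0,0.0009,0,0,0,0.0012,0,0,0]
}}

```text
time: 24.0
tool_pos: [0.5141, -0.0593, 0.0544]
tcp_rot: [2.336, 2.101, 0.0]
wrist_force: [-1.3, -1.5, -0.5]
width: -0.006
grip_force: 0.6
```

```bash
cat > pr.py <<'E'
from h import *
O=np.array([.5233,.0254]);u=np.array([.10633,.99433]);n=np.array([u[1],-u[0]])
p=viewer.read_camera("top");g=cv2.cvtColor(p["image"],cv2.COLOR_RGB2GRAY).astype(np.float32)
S=np.arange(.040,-.062,-.002)
for x in(.018,.023,-.018,-.023):
    q=np.array([proj(p,[*(O+s*u+x*n),.046]) for s in S],np.float32)
    print(x,cv2.remap(g,q[:,:1],q[:,1:],cv2.INTER_LINEAR).ravel().astype(int))
print(S[::5])
E
python3 pr.py; python3 f.py
```

```text
0.018 [208 187 171 160 154 158 168 173 174 173 173 173 173 173 173 172 169 168
 166 166 168 170 169 165 154 143 137 132 121 109 116 125 127 116  94  67
  46  44  74 114 112  90  73  69  70  70  70  70  68  68  66]
0.023 [199 173 149 126 117 131 157 173 176 176 176 176 176 175 174 174 174 174
 174 174 174 171 164 145 119  97 103 120 122 117 120 128 130 130 125 112
  88  71  76 101 107  88  71  67  66  65  65  65  64  64  62]
-0.018 [207 184 158 133 118 130 157 170 174 174 173 173 173 172 171 170 170 169
 169 168 165 159 150 134 113 106 117 126 121 109 106  88  60  44  39  42
  55  82 125 151 129 106 100 102 103 101  99  97  95  91  81]
-0.023 [203 184 166 146 130 143 162 174 178 177 175 174 174 174 174 173 174 175
 174 169 161 156 154 146 133 123 127 135 126 112 104  84  59  42  38  42
  55  94 139 141 117  99  99 104 104 101 100  98  95  90  80]
[ 4.00000000e-02  3.00000000e-02  2.00000000e-02  1.00000000e-02
 -3.46944695e-17 -1.00000000e-02 -2.00000000e-02 -3.00000000e-02
 -4.00000000e-02 -5.00000000e-02 -6.00000000e-02]
s -0.0851 across -0.0001 z 0.0544 Fs -0.9 Fx -0.5 Fz 0.9 t 24.05 [-0.14825453  0.13953522 -0.01884193]
```

>>> {"name": "step_arm", "arguments": {
  "series": [0.0002,0,0,0,0.0004,0,0,0,0.0006,0,0,0,0.0008,0,0,0,0.0008,0,0,0]
}}

```text
time: 24.68
tool_pos: [0.5142, -0.0585, 0.0544]
tcp_rot: [2.336, 2.101, 0.0]
wrist_force: [-1.0, -0.1, -0.1]
width: 0.006
grip_force: 0.5
```

>>> {"name": "step_arm", "arguments": {
  "series": [0.0002,0,0,0,0.0004,0,0,0,0.0006,0,0,0,0.0008,0,0,0,0.001,0,0,0]
}}

```text
time: 25.3
tool_pos: [0.5143, -0.0579, 0.0544]
tcp_rot: [2.335, 2.1, -0.001]
wrist_force: [-1.2, -4.0, -0.5]
width: -0.002
grip_force: 2.3
```

>>> {"name": "step_arm", "arguments": {
  "series": [0.0002,0,0,0,0.0004,0,0,0,0.0004,0,0,0]
}}

```text
time: 25.68
tool_pos: [0.5144, -0.0572, 0.0544]
tcp_rot: [2.336, 2.101, -0.0]
wrist_force: [-0.9, -4.4, 0.1]
width: -0.003
grip_force: 2.3
```

```bash
python3 f.py; python3 pr.py | head -2
```

```text
s -0.0831 across -0.0001 z 0.0544 Fs -4.5 Fx -0.4 Fz 0.1 t 25.68 [-0.72516312  0.17987548  0.00825974]
0.018 [187 169 160 157 159 168 173 174 174 172 172 172 172 173 173 171 169 167
 166 165 165 167 165 154 143 137 136 129 117 120 127 125 110  82  55  43
```

In contact: the force rose from 1.2 N to a steady 4.4 N. Backing off and lifting clear.

>>> {"name": "step_arm", "arguments": {
  "series": [-0.002,0,0,0,-0.01,0,0,0,-0.03,0,0,0,-0.05,0,0,0,-0.06,0,-0.04,0,-0.07,0,-0.09,0,-0.08,0,-0.13,0,-0.08,0,-0.13,0]
}}

```text
time: 26.72
tool_pos: [0.509, -0.1382, 0.1891]
tcp_rot: [2.331, 2.094, 0.008]
wrist_force: [0.4, 0.4, -1.1]
width: 0.001
grip_force: 0.0
```

>>> {"name": "step_arm", "arguments": {
  "series": [-0.05,0,0,0,-0.1,0,0,0,-0.15,0,0,0,-0.15,0,0,0,-0.15,0,0,0,-0.15,0,0,0]
}}

```text
time: 27.48
tool_pos: [0.4898, -0.2843, 0.1836]
tcp_rot: [-2.334, -2.101, -0.0]
wrist_force: [0.3, -0.8, 0.2]
width: -0.002
grip_force: 0.0
```

```bash
python3 f.py; python3 - <<'E'
from h import *
O=np.array([.5233,.0254]);u=np.array([.10633,.99433])
s=viewer.read_camera("side");t=viewer.read_camera("top")
f=lambda p,w,h:cv2.resize(np.array(p["image"])[int(c[1])-h:int(c[1])+h,int(c[0])-w:int(c[0])+w,::-1],(2*w*8,2*h*8),interpolation=cv2.INTER_CUBIC)
c=proj(s,[*(O-.02*u),.07]);a=f(s,25,36)
c=proj(t,[*(O-.02*u),.05]);b=f(t,25,36)
cv2.imwrite("pics/end.png",np.hstack([a,b]))
for p in(s,t):
  for l in("beaker","tube"): print(l,[at_z(p,r["point"],0) for r in viewer.spot_point(p,l)[:1]])
E
```

```text
s -0.3115 across -0.0003 z 0.1836 Fs -0.8 Fx 0.4 Fz 0.2 t 27.48 [ 0.01562477 -0.05946022  0.03844502]
beaker [array([ 7.37622082e-01, -2.45693771e-01,  1.11022302e-16])]
tube []
beaker [array([ 0.73565423, -0.2653782 ,  0.        ])]
tube [array([0.69828434, 0.2913013 , 0.        ])]
```

View pics/end.png

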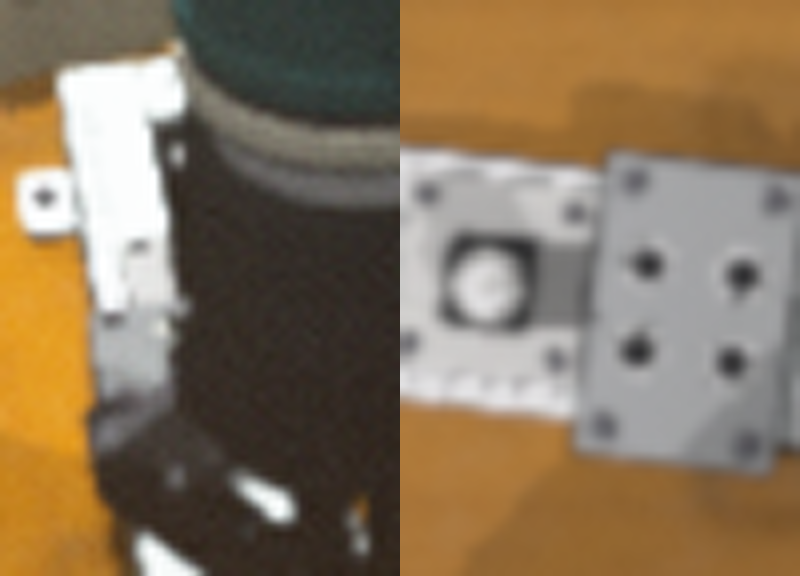

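The top crop shows the carriage front flush with the shoe at x≈590, with no white rail showing between them. The finder is square, the beaker and tube are where they were, and the arm is clear. Handing in.

```bash
python3 -c "
from workcell import job
print(job.finish_job())"
```

```text
the job is handed in; nothing more can be done
None
```

The job is handed in at about 27.5 s: the finder's tip dropped into the groove about 8 mm past the rail's middle (towards +y), and the carriage was then pushed up against its shoe with a steady 4.4 N. The beaker and tube were not touched. I saw the tip down right after releasing the finder; the arm blocked the side view at the end, so I did not see it again after the push.

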